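Set the training stand's stage lamp to full

ROBOT

A 6-joint arm with a two-finger parallel gripper is mounted at the origin on the work surface. World frame = base frame: x ahead of the robot, y to its left, z up, the work surface at z = 0. Lengths are in m, angles in degrees, forces in N, time in s.
With the tool pointing down it reaches from about 0.4 to 0.825 m from the base axis. Payload 7 kg.
Tool frame: the origin (TCP) lies between the finger pads; the fingertips stand 11 mm ahead of it and the grasp point (between the pads) lies 8 mm behind it; z points along the fingers, y is the direction in which the jaws open and shut (so a half turn about z gives the same grasp; the last joint's range is limited). The gripper opens to 88 mm and grips with 3 to 60 N. Pads are 19 mm wide; open, the fingers measure 130 mm over their backs; the gripper's body (78 mm by 193 mm) begins 47 mm behind the grasp point.
Start: joints at [-56.545, 20.546, 0.682, 0, -70.136, -16.507], TCP at [0.197, -0.646, 0.238] pointing down, gripper open.
Joint ranges: [-176.03, 176.03], [-82.01, 121.73], [-58.28, 71.71], [-173.87, 95.51], [-174.79, -0.11], [-173.66, 173.66]. Speed limits (degrees/s): [136.94, 136.94, 172.46, 180, 180, 180].

INTERFACE

Orientations are given as [roll, pitch, yaw] about the fixed x, y, z axes, in that order (R = Rz(yaw) Ry(pitch) Rx(roll)).
In Python, from plant import r gives the robot as it stands.
- The arm moves only by the shell command python3 -m inch 'ROWS' [OPENING] [FORCE]. ROWS is JSON, a list of rows, each an object of numbers: "x", "y", "z": the shift along the tool's x, y, z as a fraction of full scale; "yaw": the turn about the tool's z as a fraction of full scale. In form: [{"x": .., "y": .., "z": .., "yaw": ..}, ...]. A call has 1 to 5 rows; each row shifts and turns the pose as measured when the row begins, along the tool's axes as they then stand; what a row does not reach is not made up. Full scale, the value 1, is 0.025 m for a shift and 4 degrees for a turn. A row lasts 1/12 s, in which the tool goes at most 41.7 mm and 7.16 degrees, less where a joint would pass 70% of its speed; a pose out of reach is approached as far as the arm can. A call with a number of a shift or a turn outside -1 to 1 is refused whole. A call with a gripper value outside its range is refused whole. OPENING is the opening, from -1 (shut) to 1 (fully open), set as the call begins (- or left out, the last holds). The fingers move at their own pace and stop on an object; FORCE is the grip in N (left out, the last holds). Time passes only in rows, so rows that do not move let the fingers close. It gives the time, the measured TCP pose, the force and the opening at its end, in the units of the state.
- r.get_state(): the state, without advancing time (a new reading comes with each control period).
- r.capture(name): name is "side" or "top"; returns (picture, depth): 384x512x3 uint8, red, green, blue; 384x512 float32, m along the optical axis (not along the pixel's ray), 0 where there is no reading.
- r.camera_info(name): a dict with "mtx" (3x3 intrinsics, pixels), "k1" (the pictures are not rectified: a ray, as slopes to the right and down, at radius r is drawn at 1 + k1 r^2 times it, then the intrinsics apply), "pose" (4x4, takes a point from camera to world coordinates). Camera axes: x right, y down, z forward; pixel columns grow to the right and rows downward; lengths in m; the calibration is good to about 2 mm. A picture is of the moment at which its call begins. camera_info takes no time and is no camera call.
- r.close_job(): hands the job in, once; it reports no verdict.
The state is a dict: "time_s": time; "joints": joint angles; "qd": joint speeds; "joint_torque": joint torques, N m; "tcp_pos": TCP position; "eef_rot": TCP orientation; "contact_force": force on the tool from outside, world axes, zero at the start; "moment": the same for the moment, N m; "gripper_width": finger opening in m.
Only numpy, scipy, OpenCV 4.12 (cv2) and the standard library are available. Lean on these libraries where they do the work, as an engineer would, in place of code of your own. Each camera call takes 0.05 s, during which the arm holds its last target. There are 200 camera calls.

TASK

Switch the stage lamp on at full: on the control box with the yellow lever, press the round green button fully down with a fingertip and let it up, then push the yellow lever along its slot, past the catch of its first detent (half), all the way to its far stop at the large yellow dot. Nothing needs to be picked up. Leave the other control box (blue lever), the cup, the bottle and the forceps as they are.

Things in the scene. Friction and masses are not known exactly. Their poses are not given: they have to be found in the camera images.
- lamp_unit: the lamp's grey control box 110 x 150 x 50 mm, screwed to the table, yellow lever knob; origin at the centre of its underside, z up. On its top face (z = 50 mm), in its own axes: lever slot at x = -25 from y = -40 (off, small black dot) by y = 0 (half, orange dot: first detent) to y = +40 mm (far stop, large yellow dot); dots at x = -48; button at x = +30, y = 0. Yaw within 0.7 rad
- lamp_knob (a point): centre of the yellow knob on the lever: a block 30 mm across the slot (box x), 16 mm along it (box y), 22 mm high, on a stem 10 x 8 mm; its underside is 20 mm and its top 42 mm above the box's top face, this point 31 mm above it (81 mm above the table). It slides along the box's y
- lamp_lever (a joint): travel in m of the yellow lever along the box's +y: 0 off, 0.040 first detent (half), 0.080 rigid far stop (full). Starts between 0 and 0.015. Slides with about 1.5 N and stays where left; from 0.025 to 0.055 a sprung catch with two humps (peaks at 0.032 and 0.048) resists (about 8 N in all, up to 12 N) and draws it into 0.040
- lamp_button_top (a point): centre of the top face of the round green push button on that box: 26 mm in diameter in a low black housing; it is pressed straight down, 6 mm of travel, about 5 N when fully down, and springs back (yellow lever's box)
- lamp_button (a joint): travel in m of that button: 0 = up, 0.006 = fully down (yellow lever's box)
- cam_unit: the camera's control box, to be left alone: the same as the lamp's box but with a blue lever knob. The two boxes may stand either way round, one to the left and one to the right
- cam_knob (a point): centre of the blue knob on the other box's lever, same shape as the yellow one; to be left alone
- cam_button (a joint): travel in m of the green button of the blue lever's box; to be left alone
- cup: loose clear plastic cup, 74 mm across the rim, 85 mm high; origin at the centre of its underside; standing beyond the boxes
- bottle: loose small white bottle with a blue cap, 42 mm across, 100 mm high; origin at the centre of its underside; standing between the boxes and the robot
- forceps: loose steel forceps lying flat, about 125 mm long along their x, 15 mm wide, 6 mm high; origin near the middle, at the underside; off to the robot's right
Not all that is in view belongs to the job. There is more than one size of the forceps; the job needs the smallest.

How it is judged (in metres and radians):
On the way, in this order (a step that is already met when the one before it is completed fails the run):
1. the green button of the yellow lever's box is pressed down (at least 4.5 of its 6 mm) while the yellow lever is still short of its first detent (value of joint lamp_button above 0.0045 m and value of joint lamp_lever below 0.03 m), for 0.05 s.
2. the yellow lever is at its far stop (value of joint lamp_lever above 0.076 m), for 0.2 s.
At the end, for the whole second after the job is handed in: The yellow lever rests within 4 mm of its far stop (joint over 0.076 m), its button is up again, the blue lever is within 6 mm of where it was and its button up, and cup, bottle and forceps rest within 20 mm of where they were (value of joint lamp_lever above 0.076 m and value of joint each of lamp_button, cam_button below 0.002 m and distance of cam_knob from where it was at the start of the episode below 0.006 m and distance of each of cup, bottle, forceps from where it was at the start of the episode below 0.02 m and linear speed of each of cup, bottle, forceps below 0.02 m/s); the robot touches nothing.
It fails at once if the control box with the blue lever was operated (value of joint cam_button above 0.003 m or distance of cam_knob from where it was at the start of the episode above 0.006 m).
It fails at once if the cup was knocked, pushed away or lifted (distance of cup from where it was at the start of the episode above 0.02 m or angle between cup's own z axis and vertical above 0.5 rad).
It fails at once if the bottle was knocked, pushed away or lifted (distance of bottle from where it was at the start of the episode above 0.02 m or angle between bottle's own z axis and vertical above 0.5 rad).
It fails at once if the forceps was knocked, pushed away or lifted (distance of forceps from where it was at the start of the episode above 0.02 m or angle between forceps's own z axis and vertical above 0.5 rad).
It also fails if it takes over 35 s, if anything falls off the work surface, if the arm or the gripper's body presses on something with over 40 N, if the wrist force passes 120 N, or if a joint passes its speed limit or range.

## Working session

There is one attempt and no reset: what is moved stays moved. The work goes in short steps, Python scripts to look and compute and a shell command to move; the robot and the scene stay as the last step left them, time stands still between calls to the robot, and variables do not carry over. Pictures are saved under pics/ and viewed, about 8 in all and at most 12, crops included, and the job is handed in when it is done.

```bash
mkdir -p pics
python3 - <<'E'
from plant import r
import cv2,numpy as np
for n in("top","side"):
    p,d=r.capture(n); cv2.imwrite(f"pics/{n}0.png",p[...,::-1]); np.savez(f"{n}0.npz",p=p,d=d)
    i=r.camera_info(n); print(n,np.round(i["mtx"],1).tolist(),i["k1"],np.round(i["pose"],3).tolist())
s=r.get_state(); print(s["time_s"],s["tcp_pos"],s["eef_rot"],s["contact_force"],s["gripper_width"])
E
```

```text
top [[462.8, 0.0, 252.5], [0.0, 462.8, 195.1], [0.0, 0.0, 1.0]] 0.025593461413328824 [[0.022, -0.988, 0.15, 0.36], [-1.0, -0.024, -0.017, -0.112], [0.02, -0.15, -0.989, 1.489], [0.0, 0.0, 0.0, 1.0]]
side [[442.6, 0.0, 243.9], [0.0, 442.6, 180.7], [0.0, 0.0, 1.0]] -0.05720208096431266 [[0.946, -0.163, 0.282, 0.226], [-0.325, -0.534, 0.781, -1.066], [0.023, -0.83, -0.558, 0.755], [0.0, 0.0, 0.0, 1.0]]
0.1 [ 0.1966457  -0.64528347  0.23670701] [ 1.79913954e+02 -7.74322358e-03 -1.63056636e+02] [-0.37747821  0.38459285 -0.58553187] 0.0875751007313895
```

View pics/top0.png

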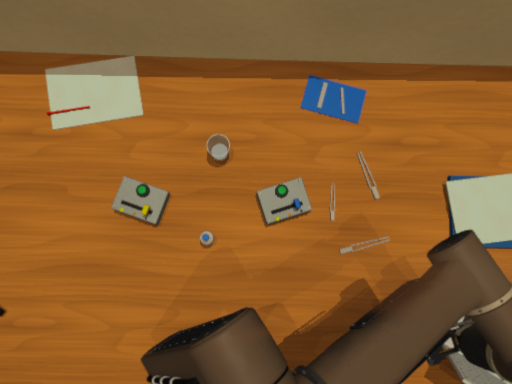

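View pics/side0.png

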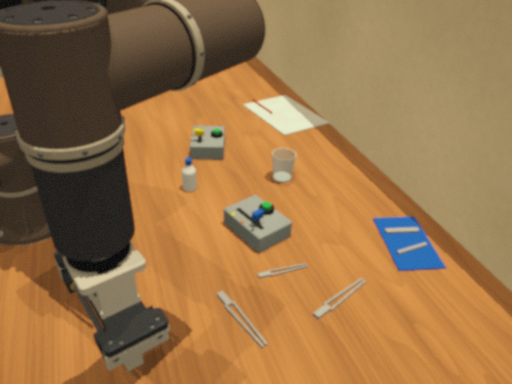

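Top view: the yellow-lever box is at (141,201), with its button at (142,190), knob at (146,210) and large yellow dot at (122,210). The blue box is at (284,201), the cup at (218,149) and the bottle at (206,239). The side view confirms this layout.

```bash
cat > h.py <<'E'
import cv2,numpy as np
from plant import r
def world(n,uv,z):
    i=r.camera_info(n);K=np.array(i["mtx"],float);T=np.array(i["pose"])
    q=(np.array(uv,float)-K[:2,2])/[K[0,0],K[1,1]]; s=q.copy()
    for _ in range(9): s=q/(1+i["k1"]*(s@s))
    d=T[:3,:3]@np.r_[s,1]; o=T[:3,3]; return o+d*(z-o[2])/d[2]
def blobs(p,lo,hi,box):
    u0,v0,u1,v1=box; m=cv2.inRange(cv2.cvtColor(p,cv2.COLOR_RGB2HSV)[v0:v1,u0:u1],lo,hi)
    n,_,st,c=cv2.connectedComponentsWithStats(m)
    return [(st[k,4],c[k]+[u0,v0]) for k in range(1,n) if st[k,4]>3]
E
python3 - <<'E'
from h import *
p=np.load("top0.npz")["p"]
B=(105,170,180,230)
for nm,lo,hi,z in(("green",(45,120,40),(85,255,255),.06),("yellow",(22,150,120),(35,255,255),.092)):
    for a,c in blobs(p,lo,hi,B): print(nm,a,c.round(1),world("top",c,z).round(4),world("top",c,.05).round(4))
hsv=cv2.cvtColor(p,cv2.COLOR_RGB2HSV)[170:230,105:180]
m=((hsv[...,1]<60)&(hsv[...,2]>90)).astype(np.uint8)
m=cv2.morphologyEx(m,cv2.MORPH_CLOSE,np.ones((9,9)))
c=max(cv2.findContours(m,0,2)[0],key=cv2.contourArea); R=cv2.boxPoints(cv2.minAreaRect(c))+[105,170]
P=np.array([world("top",u,.05) for u in R]);print(R.round(1),P.round(3),P.mean(0))
for e in np.diff(P,axis=0): print(np.linalg.norm(e),np.degrees(np.arctan2(e[1],e[0])))
for nm,uv,z in(("bottle",(206,239),.1),("cup",(218,149),.085),("blue",(284,201),.05)): print(nm,world("top",uv,z))
p=np.load("side0.npz")["p"]
for nm,lo,hi,z in(("green",(45,120,40),(85,255,255),.06),("yellow",(22,150,120),(35,255,255),.081)):
    for a,c in blobs(p,lo,hi,(180,120,235,165)): print(nm,a,c.round(1),world("side",c,z).round(4))
cv2.imwrite("pics/c1.png",cv2.resize(np.load("top0.npz")["p"][170:230,105:180,::-1],None,fx=8,fy=8,interpolation=2))
E
```

```text
green 67 [141.5 189.4] [0.5864 0.2096 0.06  ] [0.5879 0.2118 0.05  ]
yellow 50 [144.8 209.2] [0.521  0.1889 0.092 ] [0.5258 0.1979 0.05  ]
yellow 13 [121.4 209.6] [0.5182 0.259  0.092 ] [0.5229 0.2701 0.05  ]
[[111.5 207.7]
 [123.1 175.7]
 [167.6 191.9]
 [155.9 223.9]] [[0.528 0.301 0.05 ]
 [0.63  0.272 0.05 ]
 [0.582 0.13  0.05 ]
 [0.481 0.161 0.05 ]] [0.55539858 0.21595496 0.05      ]
0.10626322543359341 -16.0845459619268
0.14932448023138098 -108.72684193729754
0.10597344607996571 163.01420984175573
bottle [0.43499481 0.00061279 0.1       ]
cup [ 0.71560477 -0.02518119  0.085     ]
blue [ 0.56226286 -0.23564302  0.05      ]
green 29 [216.4 131.8] [0.5845 0.2136 0.06  ]
yellow 49 [198.8 131.7] [0.5189 0.1922 0.081 ]
```

View pics/c1.png

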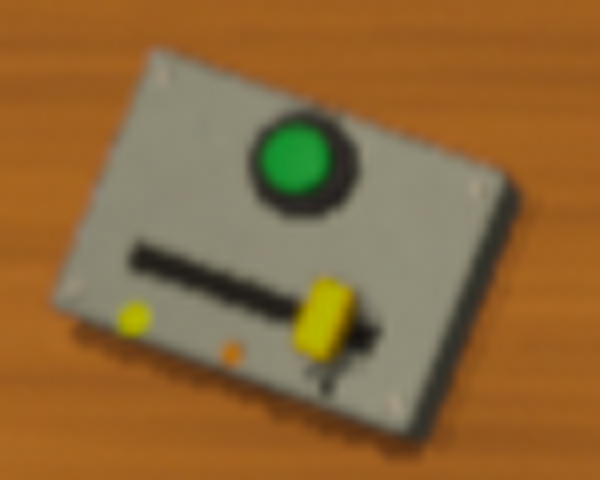

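The crop shows the box yaw at about -17.5°, with the lever a few mm off its start. I'll shut the gripper and turn so the jaw axis lies along box x (tool yaw -107.5°).

```bash
T='[{"yaw":-1},{"yaw":-1},{"yaw":-1},{"yaw":-1},{"yaw":-1}]'; python3 -m inch '[{"yaw":-1},{"yaw":-1},{"yaw":-1},{"yaw":-1},{"yaw":-1}]' -1 20; python3 -m inch '[{"yaw":-1},{"yaw":-1},{"yaw":-1},{"yaw":-1},{"yaw":-1}]'
```

```text
validation failed for argument at $[0]...
validation failed for argument at $[0]...
```

```bash
python3 -m inch '[{"x":0,"y":0,"z":0,"yaw":-1},{"x":0,"y":0,"z":0,"yaw":-1},{"x":0,"y":0,"z":0,"yaw":-1},{"x":0,"y":0,"z":0,"yaw":-1},{"x":0,"y":0,"z":0,"yaw":-1}]' -1 20
```

```text
time_s: 0.52
tcp_pos: [0.1962, -0.6439, 0.2338]
eef_rot: [179.6, 0.1, -142.4]
contact_force: [-0.2, 0.1, 0.4]
gripper_width: 0.0595
```

```bash
python3 -m inch '[{"x":0,"y":0,"z":0,"yaw":-1},{"x":0,"y":0,"z":0,"yaw":-1},{"x":0,"y":0,"z":0,"yaw":-1},{"x":0,"y":0,"z":0,"yaw":-1},{"x":0,"y":0,"z":0,"yaw":-1}]'; python3 -m inch '[{"x":0,"y":0,"z":0,"yaw":-1},{"x":0,"y":0,"z":0,"yaw":-1},{"x":0,"y":0,"z":0,"yaw":-1},{"x":0,"y":0,"z":0,"yaw":-0.3}]'
```

```text
time_s: 0.93
tcp_pos: [0.1957, -0.6426, 0.2308]
eef_rot: [179.4, 0.4, -121.3]
contact_force: [0.5, -0.1, 0.4]
gripper_width: 0.0271
time_s: 1.27
tcp_pos: [0.1953, -0.6415, 0.2285]
eef_rot: [179.4, 0.7, -107.3]
contact_force: [-0.2, -0.1, -0.3]
gripper_width: 0.0021
```

```bash
for i in 1; do python3 -m inch '[{"x":-1,"y":-0.13,"z":-0.05,"yaw":0},{"x":-1,"y":-0.13,"z":-0.05,"yaw":0},{"x":-1,"y":-0.13,"z":-0.05,"yaw":0},{"x":-1,"y":-0.13,"z":-0.05,"yaw":0},{"x":-1,"y":-0.13,"z":-0.05,"yaw":0}]'; done
python3 -m inch '[{"x":-1,"y":-0.13,"z":-0.05,"yaw":0},{"x":-1,"y":-0.13,"z":-0.05,"yaw":0},{"x":-1,"y":-0.13,"z":-0.05,"yaw":0},{"x":-1,"y":-0.13,"z":-0.05,"yaw":0},{"x":-1,"y":-0.13,"z":-0.05,"yaw":0}]'
python3 -m inch '[{"x":-1,"y":-0.13,"z":-0.05,"yaw":0},{"x":-1,"y":-0.13,"z":-0.05,"yaw":0},{"x":-1,"y":-0.13,"z":-0.05,"yaw":0},{"x":-1,"y":-0.13,"z":-0.05,"yaw":0},{"x":-1,"y":-0.13,"z":-0.05,"yaw":0}]'
```

```text
time_s: 1.68
tcp_pos: [0.2469, -0.5256, 0.2316]
eef_rot: [179.1, 0.9, -108.0]
contact_force: [0.9, 0.4, 0.2]
gripper_width: 0.0001
time_s: 2.1
tcp_pos: [0.3023, -0.4056, 0.2387]
eef_rot: [179.0, 1.0, -108.5]
contact_force: [0.5, 0.2, -0.1]
gripper_width: 0.0004
time_s: 2.52
tcp_pos: [0.3587, -0.2862, 0.2468]
eef_rot: [178.9, 1.0, -109.0]
contact_force: [1.1, 0.0, 0.1]
gripper_width: 0.0004
```

```bash
python3 -m inch '[{"x":-1,"y":-0.1,"z":0,"yaw":-0.1},{"x":-1,"y":-0.1,"z":0,"yaw":-0.1},{"x":-1,"y":-0.1,"z":0,"yaw":-0.1},{"x":-1,"y":-0.1,"z":0,"yaw":-0.1},{"x":-1,"y":-0.1,"z":0,"yaw":-0.1}]'
python3 -m inch '[{"x":-1,"y":-0.1,"z":0,"yaw":-0.1},{"x":-1,"y":-0.1,"z":0,"yaw":-0.1},{"x":-1,"y":-0.1,"z":0,"yaw":-0.1},{"x":-1,"y":-0.1,"z":0,"yaw":-0.1},{"x":-1,"y":-0.1,"z":0,"yaw":-0.1}]'
python3 -m inch '[{"x":-1,"y":-0.1,"z":0,"yaw":-0.1},{"x":-1,"y":-0.1,"z":0,"yaw":-0.1},{"x":-1,"y":-0.1,"z":0,"yaw":-0.1},{"x":-1,"y":-0.1,"z":0,"yaw":-0.1},{"x":-1,"y":-0.1,"z":0,"yaw":-0.1}]'
```

```text
time_s: 2.93
tcp_pos: [0.4109, -0.1651, 0.2494]
eef_rot: [179.0, 1.1, -107.3]
contact_force: [0.4, -0.8, -0.2]
gripper_width: 0.0004
time_s: 3.35
tcp_pos: [0.4594, -0.0425, 0.2519]
eef_rot: [179.1, 1.2, -105.7]
contact_force: [0.6, -0.5, -0.4]
gripper_width: 0.0004
time_s: 3.77
tcp_pos: [0.5042, 0.0816, 0.2542]
eef_rot: [179.1, 1.2, -104.0]
contact_force: [0.8, 0.6, 0.5]
gripper_width: 0.0004
```

```bash
python3 -m inch '[{"x":-0.97,"y":-0.3,"z":0,"yaw":0.2},{"x":-0.97,"y":-0.3,"z":0,"yaw":0.2},{"x":-0.97,"y":-0.3,"z":0,"yaw":0.2},{"x":-0.97,"y":-0.3,"z":0,"yaw":0.2},{"x":-0.97,"y":-0.3,"z":0,"yaw":0.1}]'; python3 -m inch '[{"x":-0.8,"y":-0.3,"z":0.6,"yaw":0},{"x":0,"y":0,"z":0.6,"yaw":0},{"x":0,"y":0,"z":0.6,"yaw":0}]'
python3 - <<'E'
from h import *
p,d=r.capture("side"); cv2.imwrite("pics/s2.png",cv2.resize(p[60:190,130:300,::-1],None,fx=4,fy=4,interpolation=2))
s=r.get_state();print(s["tcp_pos"],s["eef_rot"])
E
```

```text
time_s: 4.18
tcp_pos: [0.5737, 0.1946, 0.2559]
eef_rot: [178.9, 1.1, -108.0]
contact_force: [0.3, 0.3, 0.7]
gripper_width: 0.0009
time_s: 4.43
tcp_pos: [0.5911, 0.2186, 0.2117]
eef_rot: [179.2, 1.4, -108.1]
contact_force: [0.3, -0.2, -0.7]
gripper_width: 0.0003
[0.58942021 0.21803951 0.20768342] [ 178.94104706    1.16412699 -108.15994912]
```

View pics/s2.png

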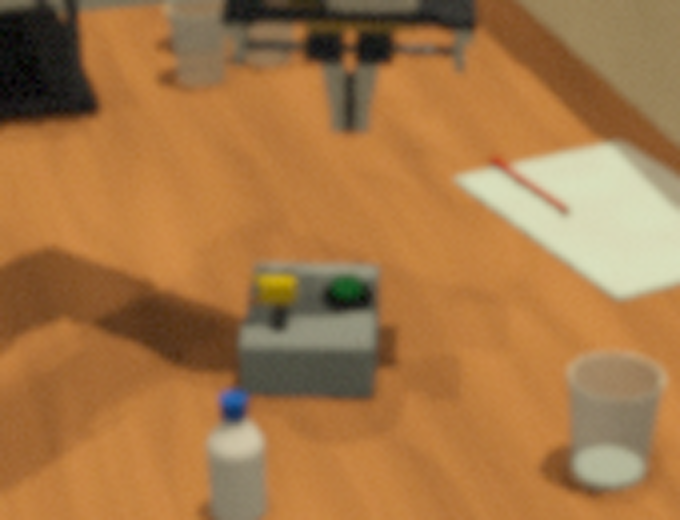

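The closed fingertips hang right over the button in the side view (crop at 350,130; button at 348,290). I'll descend.

```bash
python3 -m inch '[{"x":0.3,"y":0.07,"z":0.9,"yaw":0},{"x":0,"y":0,"z":0.9,"yaw":0},{"x":0,"y":0,"z":0.9,"yaw":0},{"x":0,"y":0,"z":0.9,"yaw":0},{"x":0,"y":0,"z":0.5,"yaw":0}]'; python3 -m inch '[{"x":0,"y":0,"z":0,"yaw":0}]'
```

```text
time_s: 4.9
tcp_pos: [0.5849, 0.2139, 0.1041]
eef_rot: [179.1, 1.2, -108.5]
contact_force: [-0.2, -0.0, 0.4]
gripper_width: 0.0001
time_s: 4.98
tcp_pos: [0.5832, 0.2129, 0.1014]
eef_rot: [178.9, 1.0, -108.6]
contact_force: [0.2, -1.0, -0.4]
gripper_width: 0.0008
```

```bash
python3 -m inch '[{"x":0,"y":-0.1,"z":0.4,"yaw":0},{"x":0,"y":0,"z":0.3,"yaw":0},{"x":0,"y":0,"z":0,"yaw":0}]';  python3 -m inch '[{"x":0,"y":0,"z":0.15,"yaw":0},{"x":0,"y":0,"z":0,"yaw":0}]'
```

```text
time_s: 5.23
tcp_pos: [0.5862, 0.2124, 0.0842]
eef_rot: [178.9, 1.1, -108.6]
contact_force: [-0.4, -0.6, 0.0]
gripper_width: 0.0004
time_s: 5.4
tcp_pos: [0.5869, 0.2126, 0.0815]
eef_rot: [179.0, 1.1, -108.7]
contact_force: [-2.7, -0.3, 2.8]
gripper_width: 0.0008
```

```bash
python3 -m inch '[{"x":0,"y":0,"z":0.12,"yaw":0},{"x":0,"y":0,"z":0,"yaw":0}]';  python3 -m inch '[{"x":0,"y":0,"z":0.15,"yaw":0},{"x":0,"y":0,"z":0,"yaw":0}]'
```

```text
time_s: 5.57
tcp_pos: [0.5874, 0.2128, 0.0798]
eef_rot: [179.1, 1.2, -108.6]
contact_force: [-2.2, -0.7, 2.8]
gripper_width: 0.0005
time_s: 5.73
tcp_pos: [0.5877, 0.2129, 0.078]
eef_rot: [179.1, 1.2, -108.6]
contact_force: [-2.0, -0.8, 4.5]
gripper_width: 0.0006
```

```bash
python3 -m inch '[{"x":0,"y":0,"z":0.2,"yaw":0},{"x":0,"y":0,"z":0.05,"yaw":0}]';  python3 -m inch '[{"x":0,"y":0,"z":0.25,"yaw":0},{"x":0,"y":0,"z":0.1,"yaw":0}]'
python3 - <<'E'
from h import *
p,d=r.capture("side"); cv2.imwrite("pics/s3.png",cv2.resize(p[90:165,170:260,::-1],None,fx=7,fy=7,interpolation=2))
s=r.get_state();print(s["tcp_pos"],s["contact_force"])
E
```

```text
time_s: 5.9
tcp_pos: [0.5881, 0.2131, 0.0775]
eef_rot: [179.3, 1.3, -108.5]
contact_force: [-3.3, -1.4, 4.8]
gripper_width: 0.0006
time_s: 6.07
tcp_pos: [0.5884, 0.2132, 0.0773]
eef_rot: [179.5, 1.4, -108.3]
contact_force: [-8.2, -4.1, 10.6]
gripper_width: 0.0003
[0.58845651 0.21325655 0.07692182] [-10.06477479  -2.70658477  25.2647226 ]
```

View pics/s3.png

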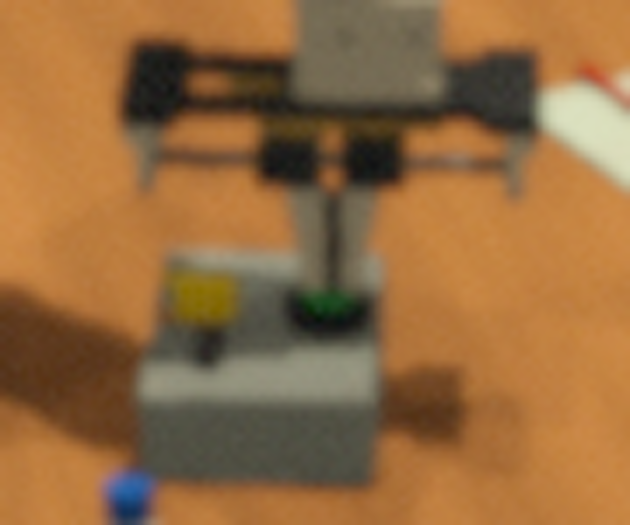

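The tip is on the green button (crop at 330,300). The soft resistance rose to about 4.8 N over about 6 mm, then the force climbed sharply at the stop, so the button is fully down. Next I'll lift and go behind the knob.

```bash
python3 -m inch '[{"x":0,"y":0,"z":-0.8,"yaw":0},{"x":0,"y":0,"z":-0.9,"yaw":0},{"x":0,"y":0,"z":-0.9,"yaw":0},{"x":0,"y":0,"z":0,"yaw":0}]'; python3 -m inch '[{"x":0.9,"y":0.65,"z":0,"yaw":0},{"x":0.9,"y":0.65,"z":0,"yaw":0},{"x":0.9,"y":0.65,"z":0,"yaw":-0.1},{"x":0.3,"y":0.3,"z":0,"yaw":-0.1},{"x":0,"y":0,"z":0,"yaw":0}]'
python3 - <<'E'
from h import *
p,d=r.capture("side"); cv2.imwrite("pics/s4.png",cv2.resize(p[90:165,170:260,::-1],None,fx=7,fy=7,interpolation=2))
s=r.get_state();print(s["tcp_pos"],s["eef_rot"],s["contact_force"])
for nm,lo,hi,z in(("green",(45,120,40),(85,255,255),.06),("yellow",(22,150,120),(35,255,255),.081)):
    for a,c in blobs(p,lo,hi,(180,120,235,165)): print(nm,a,c.round(1),world("side",c,z).round(4))
E
```

```text
time_s: 6.45
tcp_pos: [0.5887, 0.212, 0.1466]
eef_rot: [179.6, 1.5, -108.3]
contact_force: [1.1, 0.2, 0.5]
gripper_width: 0.0005
time_s: 6.87
tcp_pos: [0.5112, 0.1583, 0.1468]
eef_rot: [179.9, 1.9, -107.4]
contact_force: [0.1, -0.4, -0.8]
gripper_width: 0.0006
[0.5120249  0.15884468 0.14694262] [ 179.9228137     1.93753513 -107.43057246] [-0.36901309  1.01572807 -0.71503805]
green 32 [216.2 131.9] [0.5838 0.2134 0.06  ]
yellow 46 [198.5 131.4] [0.5184 0.1944 0.081 ]
```

View pics/s4.png

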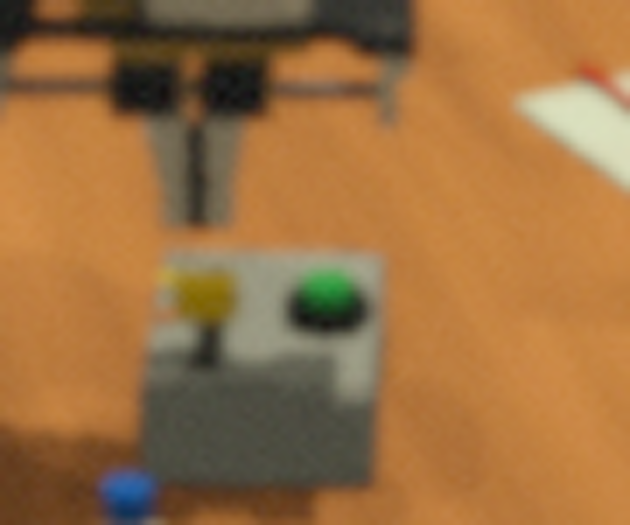

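The button is back up (325,290) and the lever hasn't moved (205,298). I'll descend behind the knob.

```bash
python3 -m inch '[{"x":0,"y":0,"z":0.8,"yaw":0},{"x":0,"y":0,"z":0.8,"yaw":0},{"x":0,"y":0,"z":0.7,"yaw":0},{"x":0,"y":0,"z":0,"yaw":0}]'; python3 -m inch '[{"x":0,"y":0,"z":0,"yaw":0}]'
```

```text
time_s: 7.25
tcp_pos: [0.5178, 0.1644, 0.0906]
eef_rot: [-179.7, 2.3, -107.4]
contact_force: [-0.9, 0.9, -0.8]
gripper_width: 0.0003
time_s: 7.33
tcp_pos: [0.5186, 0.1648, 0.0904]
eef_rot: [-179.7, 2.3, -107.4]
contact_force: [-0.3, 0.8, 0.8]
gripper_width: 0.0004
```

```bash
python3 -m inch '[{"x":-0.3,"y":0.05,"z":0.15,"yaw":0},{"x":-0.5,"y":0.05,"z":0,"yaw":0},{"x":-0.5,"y":0,"z":0,"yaw":0}]'; python3 -m inch '[{"x":-0.5,"y":0,"z":0,"yaw":0},{"x":-0.5,"y":0,"z":0,"yaw":0}]'
```

```text
time_s: 7.58
tcp_pos: [0.5265, 0.1966, 0.0886]
eef_rot: [-179.8, 2.1, -107.5]
contact_force: [0.8, -12.7, -1.9]
gripper_width: 0.0005
time_s: 7.75
tcp_pos: [0.5336, 0.2205, 0.0895]
eef_rot: [-179.9, 1.8, -107.5]
contact_force: [-0.1, -2.7, -1.5]
gripper_width: 0.0005
```

```bash
python3 -m inch '[{"x":-0.4,"y":0,"z":0,"yaw":0},{"x":-0.3,"y":0,"z":0,"yaw":0},{"x":-0.2,"y":0,"z":0,"yaw":0}]'; python3 -m inch '[{"x":-0.2,"y":0,"z":0,"yaw":0},{"x":-0.2,"y":0,"z":0,"yaw":0}]'
```

```text
time_s: 8.0
tcp_pos: [0.5414, 0.2459, 0.091]
eef_rot: [-179.9, 1.7, -107.5]
contact_force: [-2.5, -21.1, 4.5]
gripper_width: 0.0001
time_s: 8.17
tcp_pos: [0.5413, 0.2461, 0.0911]
eef_rot: [179.9, 0.5, -107.4]
contact_force: [1.3, -24.8, 9.1]
gripper_width: 0.0006
```

Rigid stop: 25 N with no movement. I'll hold briefly, back off, lift and look.

```bash
python3 -m inch '[{"x":-0.15,"y":0,"z":0,"yaw":0},{"x":-0.15,"y":0,"z":0,"yaw":0},{"x":0.6,"y":0,"z":0,"yaw":0},{"x":0.4,"y":0,"z":0,"yaw":0}]'; python3 -m inch '[{"x":0,"y":0,"z":-0.9,"yaw":0},{"x":0,"y":0,"z":-0.9,"yaw":0},{"x":0.5,"y":0,"z":-0.9,"yaw":0},{"x":1,"y":0,"z":-0.9,"yaw":0},{"x":1,"y":0,"z":-0.9,"yaw":0}]';python3 -m inch '[{"x":1,"y":0,"z":-0.5,"yaw":0},{"x":1,"y":0,"z":0,"yaw":0},{"x":1,"y":0,"z":0,"yaw":0},{"x":0.5,"y":0,"z":0,"yaw":0},{"x":0,"y":0,"z":0,"yaw":0}]'
python3 - <<'E'
from h import *
p,d=r.capture("side"); t,_=r.capture("top"); p0=np.load("side0.npz")["p"];t0=np.load("top0.npz")["p"]
cv2.imwrite("pics/s5.png",np.hstack([p[:,:400,::-1],cv2.resize(p[90:190,170:270,::-1],(384,384),interpolation=2)]))
for n,im in(("side0",p0),("side",p)):
  for nm,lo,hi,z in(("green",(45,120,40),(85,255,255),.06),("yellow",(22,150,120),(35,255,255),.081),("blue",(105,150,80),(125,255,255),.081)):
    for a,c in blobs(im,lo,hi,(170,120,300,225)): print(n,nm,a,c.round(1),world("side",c,z).round(4))
for b in((195,225,220,250),(200,130,235,168),(325,175,400,260),(255,175,315,228)):
    u0,v0,u1,v1=b; print(b,cv2.absdiff(t,t0)[v0:v1,u0:u1].mean())
s=r.get_state();print(s["tcp_pos"],s["contact_force"],s["time_s"])
E
```

```text
time_s: 8.5
tcp_pos: [0.5348, 0.2224, 0.092]
eef_rot: [179.8, -0.2, -107.5]
contact_force: [-0.4, -0.2, 0.2]
gripper_width: 0.0004
time_s: 8.92
tcp_pos: [0.5147, 0.1629, 0.2052]
eef_rot: [179.7, -0.0, -107.3]
contact_force: [1.0, -0.4, 0.4]
gripper_width: 0.0004
time_s: 9.33
tcp_pos: [0.4895, 0.0765, 0.2281]
eef_rot: [-179.4, 1.2, -107.2]
contact_force: [0.1, -0.1, 0.0]
gripper_width: 0.0007
side0 green 29 [216.4 131.8] [0.5845 0.2136 0.06  ]
side0 green 64 [266.4 205.7] [ 0.5954 -0.2197  0.06  ]
side0 yellow 49 [198.8 131.7] [0.5189 0.1922 0.081 ]
side0 yellow 4 [232.5 213.5] [ 0.4928 -0.2503  0.081 ]
side0 blue 14 [188.1 160.9] [0.4446 0.0239 0.081 ]
side0 blue 77 [257.8 214.1] [ 0.5516 -0.271   0.081 ]
side green 31 [216.1 131.8] [0.5837 0.2142 0.06  ]
side green 66 [266.3 205.6] [ 0.5952 -0.2194  0.06  ]
side yellow 32 [200.7 121.6] [0.5429 0.2617 0.081 ]
side yellow 4 [232.5 213.5] [ 0.4928 -0.2503  0.081 ]
side blue 15 [188. 161.] [0.4442 0.0232 0.081 ]
side blue 73 [258.2 213.6] [ 0.5531 -0.2695  0.081 ]
(195, 225, 220, 250) 6.286933333333334
(200, 130, 235, 168) 4.844110275689223
(325, 175, 400, 260) 6.792679738562091
(255, 175, 315, 228) 5.011320754716981
[0.49039201 0.07793927 0.22791326] [-0.07204495  0.42597083  0.00192228] 9.4333
```

View pics/s5.png

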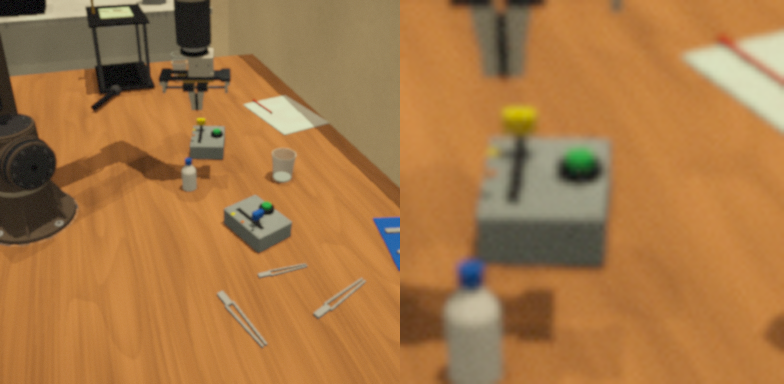

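The knob (520,120 in the crop) is at the far end of its slot, the button is up, and everything else is in place with the arm clear.

```bash
python3 -c "
from plant import r
r.close_job()"
```

```text
the job is handed in; nothing more can be done
```

I pressed the yellow-lever box's green button fully down, let it up, then pushed the yellow lever past the half detent to its far stop. I then lifted clear and handed in at about 9.4 s; no verdict was reported.

- **Button:** resistance rose to about 4.8 N over roughly 6 mm, then climbed to 25 N at the stop. The last picture shows it up again.
- **Lever:** the fingertip stopped moving at about 25 N and stayed there for more than 0.2 s. The picture puts the knob 73 mm further along, at the end of its slot. I could not read the joint directly, so the last few millimetres rest on the rigid stop.
- **Everything else:** the blue knob measured about 2 mm from its first reading, which is within measurement noise, and its button is up. The cup, bottle and forceps look unmoved; I compared the top views only by average picture difference, which was low. The tool force was near zero with the arm clear.

No check failed. The one disagreement was small: at the stop the fingertip read about 3 mm beyond the position I expected, which is about what the 2 mm camera calibration and my pose estimate allow.

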